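# Show the class the path of the gas

## Task

Show the class the path of the gas through the fittings on the bench: point at the cap of the domed regulator, then at the thin spindle of the gas valve, then at the spark electrode of the smaller burner. Each time hold the fingertips about two to three centimetres straight above the spot, without touching it, and keep still there for two seconds; finish while still pointing at that electrode. Nothing on the bench may be touched, lifted or moved, and do not bring the fingertips down over the bigger burner's electrode.

Things in the scene. Friction and masses are not known exactly. Their poses are not given: they have to be found in the camera images.
- regulator: gas pressure regulator, light grey cast aluminium: a round flange 92 mm across that rises in a dome to a small round cap, 62 mm high in all, with two horizontal brass stubs reaching 70 mm from the centre along its +y and -y. Loose on the bench, upright. Origin: centre of its underside; z up. Its yaw is arbitrary
- regulator_cap (a point): centre of the top of the regulator's cap (26 mm across), on its axis, 62 mm above the bench: the first spot to point at
- gas_valve: gas valve, light grey cast aluminium block 96 x 40 x 32 mm (x, y, z) with two uprights: a thin steel spindle 8 mm across on a brass collar at its +x end (top 76 mm above the bench) and a thick inlet pipe 26 mm across at its -x end (top 60 mm). A brass nozzle sticks 18 mm out of the +x end. Loose, upright. Origin: centre of the underside; z up. Its yaw is arbitrary
- valve_spindle (a point): centre of the top of the thin spindle, 76 mm above the bench, 30 mm from the block's centre along its +x: the second spot to point at
- small_burner: the smaller of two loose gas burners: light grey aluminium ring with flame slots under a dark flat cap 60 mm across, cap top 34 mm above the bench. An upright white ceramic spark electrode, 9 mm across with a thin steel tip, stands beside the ring on a small bracket that reaches 49 mm from the centre. Origin: centre of the underside; the electrode is on its +x side; z up. Its yaw is arbitrary
- small_burner_electrode (a point): tip of the smaller burner's electrode, 46 mm above the bench, 41 mm from the burner's centre along its +x: the third and last spot to point at
- large_burner: the bigger burner, of the same make: dark cap 100 mm across, cap top 34 mm above the bench, bracket reaching 69 mm from the centre. Not to be pointed at. Origin: centre of the underside; electrode on its +x side; z up
- large_burner_electrode (a point): tip of the bigger burner's electrode, 46 mm above the bench, 61 mm from that burner's centre along its +x: do not point here
- multimeter: bystander: orange multimeter lying flat, 90 x 170 mm (x, y) and 47 mm high with its dial, beyond the fittings. Origin: centre of the underside
- screwdriver: bystander: screwdriver about 190 mm long lying across, between the robot and the fittings, under 40 mm high
- wrench: bystander: flat steel wrench about 170 mm long, beyond the fittings on the robot's left, under 20 mm high
- union_nut: bystander: brass pipe union standing upright, 40 mm across, 46 mm high, beyond the fittings on the robot's right. Origin: centre of the underside
There are look-alikes about, which are no part of the job. Leave any blue or brown look-alike of the regulator alone.

How it is judged:
On the way, in this order (a step that is already met when the one before it is completed fails the run):
1. pointing at the regulator's cap from just above, for 1.5 s (horizontal distance between the grasp point and regulator_cap below 0.022 m and z of the grasp point in the frame of regulator_cap between 0.02 and 0.075 m), for 1.5 s.
2. pointing at the valve's thin spindle from just above, for 1.5 s (horizontal distance between the grasp point and valve_spindle below 0.022 m and z of the grasp point in the frame of valve_spindle between 0.02 and 0.075 m), for 1.5 s.
3. pointing at the smaller burner's electrode from just above, for 1.5 s (horizontal distance between the grasp point and small_burner_electrode below 0.022 m and z of the grasp point in the frame of small_burner_electrode between 0.02 and 0.075 m), for 1.5 s.
At the end, for the whole second after the job is handed in: The gripper still points at the smaller burner's electrode: the grasp point between the finger pads (about 19 mm behind the fingertips) is within 22 mm of it sideways and 20 to 75 mm above its tip. All fittings and bystanders rest within 8 mm of where they were at the start (all of step 3 and distance of each of regulator, gas_valve, small_burner, large_burner, multimeter, screwdriver, wrench, union_nut from where it was at the start of the episode below 0.008 m and linear speed of each of regulator, gas_valve, small_burner, large_burner below 0.02 m/s); the robot touches nothing.
It fails at once if the robot touches a gas fitting (contact force between any of the fingers, the arm and regulator above 0.3 N or contact force between any of the fingers, the arm and gas_valve above 0.3 N or contact force between any of the fingers, the arm and small_burner above 0.3 N or contact force between any of the fingers, the arm and large_burner above 0.3 N).
It fails at once if the robot touches a bystander tool or part (contact force between any of the fingers, the arm and multimeter above 0.3 N or contact force between any of the fingers, the arm and screwdriver above 0.3 N or contact force between any of the fingers, the arm and wrench above 0.3 N or contact force between any of the fingers, the arm and union_nut above 0.3 N).
It fails at once if a gas fitting is moved or lifted by more than 8 mm (not (distance of regulator from where it was at the start of the episode below 0.008 m) or not (distance of gas_valve from where it was at the start of the episode below 0.008 m) or not (distance of small_burner from where it was at the start of the episode below 0.008 m) or not (distance of large_burner from where it was at the start of the episode below 0.008 m)).
It fails at once if a bystander tool or part is moved or lifted by more than 8 mm (not (distance of multimeter from where it was at the start of the episode below 0.008 m) or not (distance of screwdriver from where it was at the start of the episode below 0.008 m) or not (distance of wrench from where it was at the start of the episode below 0.008 m) or not (distance of union_nut from where it was at the start of the episode below 0.008 m)).
It fails at once if the robot points at the bigger burner's electrode: fingertips low over it (horizontal distance between the grasp point and large_burner_electrode below 0.022 m and z of the grasp point in the frame of large_burner_electrode below 0.065 m).
It also fails if it takes over 59 s, if anything falls off the work surface, if the arm or the gripper's body presses on something with over 40 N, if the wrist force passes 120 N, or if a joint passes its speed limit or range.

## Robot

A 7-joint arm with a two-finger parallel gripper is mounted at the origin on the work surface. World frame = base frame: x ahead of the robot, y to its left, z up, the work surface at z = 0. Lengths are in m, angles in rad, forces in N, time in s.
With the tool pointing down it reaches from about 0.4 to 0.9 m from the base axis. Payload 5.6 kg.
Tool frame: the origin (TCP) lies between the finger pads; the fingertips stand 19 mm ahead of it and the grasp point (between the pads) is the TCP; z points along the fingers, y is the line along which they close (so a half turn about z gives the same grasp; the last joint's range is limited). The gripper opens to 92 mm and grips with 3 to 60 N. Pads are 20 mm wide; open, the fingers measure 128 mm over their backs; the gripper's body (75 mm by 189 mm) begins 69 mm behind the grasp point.
Start: joints at [-1.15, 0.468, -0.012, 1.603, 0.006, 1.071, -0.056], TCP at [0.291, 0.581, 0.234] pointing down, gripper open.
Joint ranges: [-2.53, 2.53], [-0.31, 2.02], [-1.57, 1.55], [0.28, 2.44], [-1.29, 4.43], [0.15, 1.84], [-2.92, 2.92]. Speed limits (rad/s): [2.57, 2.57, 3.14, 3.14, 3.14, 3.14, 3.14].

## Interface

Orientations are given as a unit quaternion [x, y, z, w].
In Python, from plant import * gives the robot as it stands.
- The arm moves only by the tool jog_arm, never from a script. Its arguments are lists of equal length, an entry for each row: "claw": the finger opening in m, from 0 to 0.0919; "offset": the shift along the tool's x, y, z in m, a list of three; "rot": the turn, a rotation vector about the tool's x, y, z in rad, a list of three. A call has 1 to 5 rows; each row is the pose to reach, as a shift and turn from the pose commanded when the call began, along the tool's axes at that moment; what a row does not reach only later rows make up. A row lasts 1/10 s, in which the tool goes at most 50 mm and 8.59 degrees, less where a joint would pass 70% of its speed; a pose out of reach is approached as far as the arm can. A call with a gripper value outside its range is refused whole. The fingers move at their own pace and stop on an object; "newtons" is the grip in N (left out, the last holds). Time passes only in rows, so rows that repeat a pose let the fingers close. It gives the time, the measured TCP pose, the force, the opening and the grip force at its end, in the units of the state.
- sense(): the state, without advancing time (a new reading comes with each control period).
- camera(name): name is "scene" or "top" or "wrist"; returns (picture, depth): 384x512x3 uint8, red, green, blue; 384x512 float32, m along the optical axis (not along the pixel's ray), 0 where there is no reading.
- camera_params(name): a dict with "fx", "fy", "cx", "cy" (pixels), "camera_from_world" (4x4, takes a point from world to camera coordinates); the wrist camera has in their place "tool_from_camera" (4x4, takes a point from camera to tool coordinates, whose origin is the TCP and whose axes are the flange's). Camera axes: x right, y up, looking along -z (the intrinsics and any distortion apply to the point x, -y, -z); pixel columns grow to the right and rows downward; lengths in m; the calibration is good to about 2 mm. A picture is of the moment at which its call begins: read the wrist's pose just before it. camera_params takes no time and is no camera call.
- job_done(): hands the job in; it is judged then, once.
The state is a dict: "clock": time; "joints": joint angles; "qd": joint speeds; "joint_efforts": joint torques, N m; "tool_pos": TCP position; "tcp_rot": TCP orientation; "contact_force": force on the tool from outside, world axes, zero at the start; "moment": the same for the moment, N m; "gripper_width": finger opening in m; "finger_force": force on a finger pad.
Only numpy, scipy, OpenCV 4.12 (cv2) and the standard library are available. Lean on these libraries where they do the work, as an engineer would, in place of code of your own. Each camera call takes 0.05 s, during which the arm holds its last target. There are 200 camera calls.

## Working session

There is one attempt and no reset: what is moved stays moved. The work goes in short steps, Python scripts to look and compute and a tool call to move; the robot and the scene stay as the last step left them, time stands still between calls to the robot, and variables do not carry over. Pictures are saved under pics/ and viewed, at most 10 in all, crops included, and the job is handed in when it is done.

Besides the shell and the picture viewer there is one more tool, called after "Call:" as a command line: name --argument value ..., lists and objects as JSON in quotes. jog_arm: Moves the arm, as the interface text tells. Its arguments: {"type":"object","properties":{"claw":{"type":"array","items":{"type":"number"}},"offset":{"type":"array","items":{"type":"array","items":{"type":"number"}}},"rot":{"type":"array","items":{"type":"array","items":{"type":"number"}}},"newtons":{"type":"number"}},"required":["claw","offset","rot"]}

```bash
mkdir -p pics; ls
python3 - <<'E'
from plant import *
import cv2,numpy as np
s=sense();print(s['clock'],s['tool_pos'],s['tcp_rot'],s['gripper_width'])
for n in['top','scene']:
    p,d=camera(n);cv2.imwrite(f'pics/{n}0.png',cv2.resize(p[:,:,::-1],(800,600)));np.savez(f'{n}0.npz',p=p,d=d)
    print(n,camera_params(n))
print(camera_params('wrist'))
E
```

```text
pics
0.0 [0.29059605 0.5808104  0.23264728] [ 2.29855782e-01  9.73224318e-01 -8.54292163e-04 -1.29684571e-04] 0.09197179839948656
top {'fx': 461.6471089416125, 'fy': 461.6471089416125, 'cx': 260.50949149409587, 'cy': 196.67271973175153, 'camera_from_world': array([[ 0.01500525, -0.99985579,  0.00795241, -0.09469109],
       [ 0.99481609,  0.01572868,  0.10046669, -0.54672305],
       [-0.10057728,  0.00640366,  0.99490864, -1.6092046 ],
       [ 0.        ,  0.        ,  0.        ,  1.        ]])}
scene {'fx': 351.1866743461068, 'fy': 351.1866743461068, 'cx': 258.6889164684846, 'cy': 190.80950654113747, 'camera_from_world': array([[ 5.17064485e-01,  8.55945592e-01, -1.20903474e-03,
        -2.20362860e-01],
       [-4.75930178e-01,  2.88676066e-01,  8.30756640e-01,
         2.19600147e-01],
       [ 7.11431503e-01, -4.28979338e-01,  5.56634480e-01,
        -1.39713743e+00],
       [ 0.00000000e+00,  0.00000000e+00,  0.00000000e+00,
         1.00000000e+00]])}
{'fx': 278.8941825337744, 'fy': 278.8941825337744, 'cx': 262.26278180271913, 'cy': 192.93941977320236, 'tool_from_camera': array([[-9.65760295e-04,  9.71268112e-01,  2.37985970e-01,
         6.45576671e-02],
       [ 9.99999462e-01,  8.47612583e-04,  5.98777743e-04,
         4.92068052e-04],
       [ 3.79853825e-04,  2.37986420e-01, -9.71268408e-01,
        -1.50338911e-01],
       [ 0.00000000e+00,  0.00000000e+00,  0.00000000e+00,
         1.00000000e+00]])}
```

View pics/top0.png

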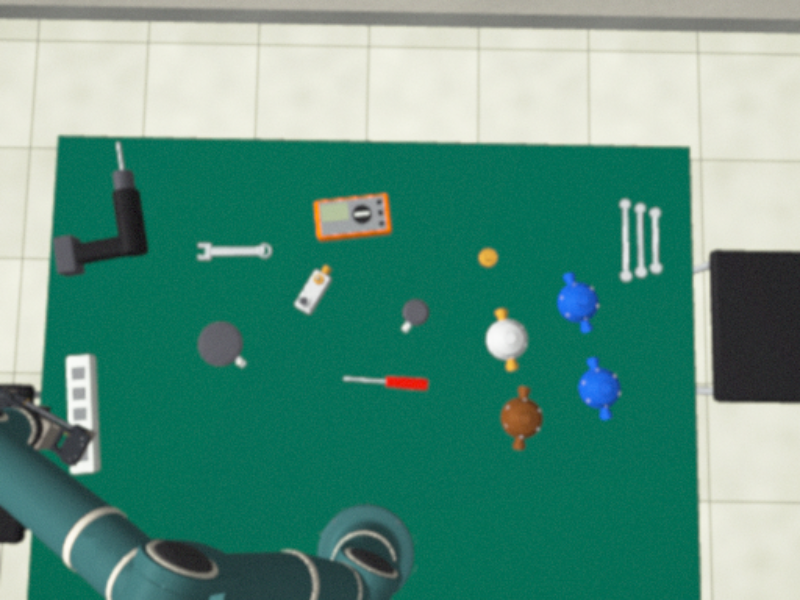

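View pics/scene0.png

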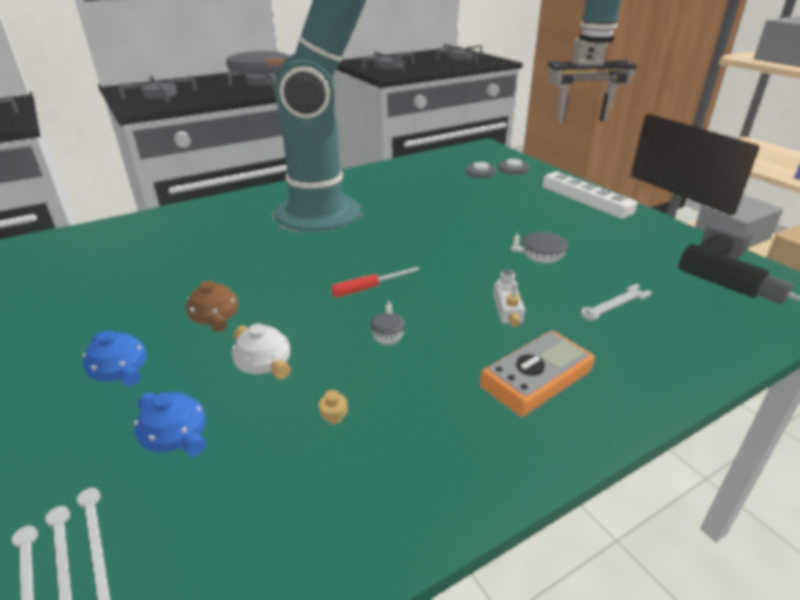

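The top view (800×600) shows:
- **Regulator:** light grey at (507,340). Its blue and brown look-alikes are at (577,301), (599,387) and (521,418).
- **Gas valve:** at (313,290), with a brass collar at (320,280).
- **Small burner:** cap at (414,312), electrode at about (406,327).
- **Large burner:** cap at (220,343), electrode at about (240,363).

Next I'll take a confirming crop and rough positions.

```bash
cat > h.py <<'E'
import numpy as np,cv2
from plant import *
from scipy.spatial.transform import Rotation as R
def ray(P,T_wc,u,v):
    d=T_wc[:3,:3]@np.array([(u-P['cx'])/P['fx'],-(v-P['cy'])/P['fy'],-1]);return T_wc[:3,3],d
def onplane(P,T,u,v,z):
    o,d=ray(P,T,u,v);return o+d*(z-o[2])/d[2]
def wristT(P,s):
    T=np.eye(4);T[:3,:3]=R.from_quat(s['tcp_rot']).as_matrix();T[:3,3]=s['tool_pos'];return T@P['tool_from_camera']
def jog(s,p):  # tool-frame vector to world point p
    return R.from_quat(s['tcp_rot']).inv().apply(np.asarray(p)-s['tool_pos'])
E
python3 - <<'E'
from h import *
f=np.load('top0.npz');p=f['p'];P=camera_params('top');T=np.linalg.inv(P['camera_from_world'])
hsv=cv2.cvtColor(p,cv2.COLOR_RGB2HSV)
m=((hsv[...,1]<90)).astype(np.uint8);m[:100]=0;m[270:]=0
n,l,st,c=cv2.connectedComponentsWithStats(m)
for i in range(1,n):
    if 15<st[i,4]<5000: print(st[i],c[i].round(1),onplane(P,T,*c[i],.03).round(3))
S=.64
for nm,u,v,z in[('reg',507,340,.05),('spindle',320,280,.076),('pipe',305,301,.06),('selec',406,327,.046),('scap',415,311,.034),('lelec',240,363,.046),('lcap',220,343,.034),('brown',521,418,.05),('nut',488,257,.046)]:
    print(nm,onplane(P,T,u*S,v*S,z).round(3))
a=p[165:245,120:360,::-1];cv2.imwrite('pics/crop1.png',cv2.resize(a,(798,266),interpolation=cv2.INTER_CUBIC))
E
```

```text
[  34  100   60   76 1532] [ 68.3 147.2] [0.714 0.602 0.03 ]
[204 126  43  25 857] [225.2 137.7] [0.759 0.043 0.03 ]
[396 127   9  54 292] [399.9 153.9] [ 0.71  -0.584  0.03 ]
[406 130   9  48 252] [409.4 153.9] [ 0.711 -0.618  0.03 ]
[415 132   9  44 246] [419.  153.8] [ 0.711 -0.652  0.03 ]
[126 155  48  12 366] [148.7 160.3] [0.672 0.314 0.03 ]
[188 172  24  30 365] [199.5 186.7] [0.58  0.131 0.03 ]
[257 192  17  21 248] [264.7 200.8] [ 0.534 -0.101  0.03 ]
[310 202  28  32 594] [323.8 216.9] [ 0.48  -0.311  0.03 ]
[127 206  31  30 670] [141.3 220.4] [0.457 0.332 0.03 ]
[ 42 226  21  44 866] [ 51.9 248. ] [0.356 0.639 0.03 ]
[219 240  41   6 107] [235.7 242.3] [ 0.386 -0.002  0.03 ]
[338 255   9  13  19] [343.7 261.1] [ 0.326 -0.381  0.03 ]
reg [ 0.476 -0.31   0.05 ]
spindle [0.601 0.107 0.076]
pipe [0.555 0.141 0.06 ]
selec [ 0.502 -0.084  0.046]
scap [ 0.539 -0.104  0.034]
lelec [0.416 0.283 0.046]
lcap [0.46  0.332 0.034]
brown [ 0.304 -0.341  0.05 ]
nut [ 0.664 -0.268  0.046]
```

View pics/crop1.png

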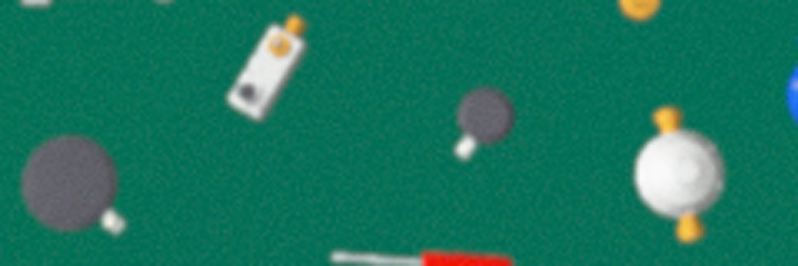

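The crop confirms four points:
- The only grey regulator is at right, with its cap at crop (690,172).
- The valve's thin spindle stands on the brass collar at (280,45), and the dark pipe mouth at (248,92) is the thick inlet.
- The small burner's electrode is at (466,148).
- The big burner's electrode is at (113,222), which I must avoid.

Moving over the bench now.

Call:
jog_arm --claw '[0,0,0,0,0]' --offset '[[-0.038,-0.032,-0.002],[-0.076,-0.064,-0.004],[-0.114,-0.096,-0.006],[-0.152,-0.128,-0.008],[-0.19,-0.16,-0.01]]' --rot '[[0,0,0],[0,0,0],[0,0,0],[0,0,0],[0,0,0]]'

```text
clock: 0.6
tool_pos: [0.3895, 0.3511, 0.2434]
tcp_rot: [0.23, 0.973, -0.0, -0.0]
contact_force: [1.3, 0.4, -0.1]
gripper_width: 0.0544
finger_force: 0.0
```

Call:
jog_arm --claw '[0,0,0,0,0]' --offset '[[-0.038,-0.032,0],[-0.076,-0.064,0],[-0.114,-0.096,0],[-0.152,-0.128,0],[-0.19,-0.16,0]]' --rot '[[0,0,0],[0,0,0],[0,0,0],[0,0,0],[0,0,0]]'

```text
clock: 1.1
tool_pos: [0.4877, 0.1232, 0.2436]
tcp_rot: [0.23, 0.973, 0.0, -0.0]
contact_force: [-0.3, 0.7, -0.4]
gripper_width: 0.0139
finger_force: 0.0
```

Call:
jog_arm --claw '[0,0,0,0,0]' --offset '[[-0.02,-0.043,0],[-0.04,-0.086,0],[-0.06,-0.129,0],[-0.08,-0.172,0],[-0.1,-0.215,0]]' --rot '[[0,0,0],[0,0,0],[0,0,0],[0,0,0],[0,0,0]]'

```text
clock: 1.6
tool_pos: [0.4802, -0.1137, 0.2436]
tcp_rot: [0.23, 0.973, 0.0, 0.0]
contact_force: [0.3, 0.9, 0.3]
gripper_width: 0.0007
finger_force: 0.0
```

Call:
jog_arm --claw '[0,0,0,0,0]' --offset '[[-0.02,-0.043,0],[-0.04,-0.086,0],[-0.06,-0.129,0],[-0.08,-0.172,0],[-0.08,-0.172,0]]' --rot '[[0,0,0],[0,0,0],[0,0,0],[0,0,0],[0,0,0]]'

```text
clock: 2.1
tool_pos: [0.4729, -0.3087, 0.2436]
tcp_rot: [0.235, 0.972, -0.002, 0.0]
contact_force: [0.6, 0.5, -1.8]
gripper_width: 0.0003
finger_force: 0.0
```

Run:
```python
from h import *
s=sense();p,d=camera('wrist');P=camera_params('wrist');T=wristT(P,s)
print(s['tool_pos'],s['joints'].__class__,np.round(s['joints'],2))
cv2.imwrite('pics/w1.png',p[:,:,::-1]);np.savez('w1.npz',p=p,d=d,T=T)
```

```text
[ 0.47292775 -0.30870706  0.2436307 ] <class 'numpy.ndarray'> [ 0.12  0.33  0.49  1.83 -0.17  1.02  1.78]
```

View pics/w1.png

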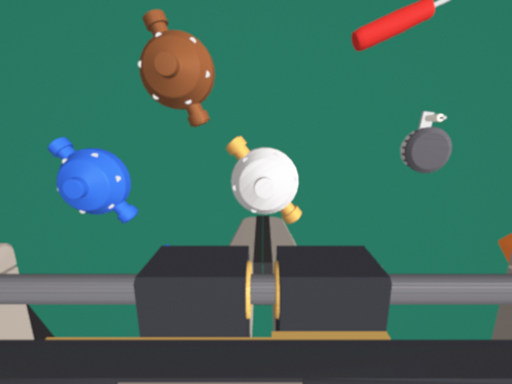

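The wrist view shows the grey regulator's cap at (264,188) and the small burner's electrode tip at about (442,118). Casting rays for both, at their known heights.

Run:
```python
from h import *
s=sense();P=camera_params('wrist');T=np.load('w1.npz')['T']
c=onplane(P,T,264,188,.062);e=onplane(P,T,442,118,.046);b=onplane(P,T,428,149,.034)
print(c,e,b,np.hypot(*(e-b)[:2]));print(jog(s,[c[0],c[1],.062+.045]))
```

```text
[ 0.48329706 -0.3121512   0.062     ] [ 0.50733239 -0.0841621   0.046     ] [ 0.53901325 -0.10555232  0.034     ] 0.03822588772705358
[-0.01182961 -0.00192571  0.13617297]
```

Call:
jog_arm --claw '[0,0,0,0,0]' --offset '[[-0.01,-0.002,0.03],[-0.01,-0.002,0.06],[-0.01,-0.002,0.09],[-0.01,-0.002,0.12],[-0.01,-0.002,0.136]]' --rot '[[0,0,0],[0,0,0],[0,0,0],[0,0,0],[0,0,0]]'

```text
clock: 2.65
tool_pos: [0.4826, -0.3048, 0.1049]
tcp_rot: [0.229, 0.973, 0.001, -0.002]
contact_force: [-0.2, -0.2, -0.3]
gripper_width: 0.0002
finger_force: 0.0
```

Call:
jog_arm --claw '[0,0,0,0,0]' --offset '[[0,0,0],[0,0,0],[0,0,0],[0,0,0],[0,0,0]]' --rot '[[0,0,0],[0,0,0],[0,0,0],[0,0,0],[0,0,0]]'

```text
clock: 3.15
tool_pos: [0.4839, -0.3079, 0.1085]
tcp_rot: [0.23, 0.973, -0.0, 0.001]
contact_force: [0.3, 0.6, -0.2]
gripper_width: 0.0006
finger_force: 0.0
```

Run:
```python
from h import *
s=sense();p,d=camera('wrist');print(s['tool_pos'],s['tcp_rot']);a=p[:,:,::-1]
b,_=camera('scene');b=b[150:300,80:280,::-1]
cv2.imwrite('pics/w2.png',np.hstack([cv2.resize(a,(400,300)),cv2.resize(b,(400,300))]))
```

```text
[ 0.48389666 -0.30786004  0.1085154 ] [ 2.29785137e-01  9.73241026e-01 -3.37148821e-05  8.34131396e-04]
```

View pics/w2.png

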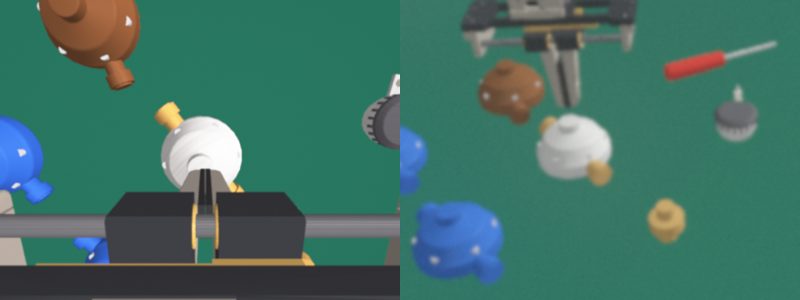

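The left half shows the closed fingertips over the regulator's cap at about (203,165). The right half shows them hovering above it with a clear gap. Now holding still.

Call:
jog_arm --claw '[0,0,0,0,0]' --offset '[[0,-0.004,0],[0,-0.004,0],[0,-0.004,0],[0,-0.004,0],[0,-0.004,0]]' --rot '[[0,0,0],[0,0,0],[0,0,0],[0,0,0],[0,0,0]]'

```text
clock: 3.75
tool_pos: [0.4816, -0.3113, 0.1075]
tcp_rot: [0.23, 0.973, 0.0, -0.0]
contact_force: [-0.4, 0.0, 0.1]
gripper_width: 0.0003
finger_force: 0.0
```

Call:
jog_arm --claw '[0,0,0,0,0]' --offset '[[0,0,0],[0,0,0],[0,0,0],[0,0,0],[0,0,0]]' --rot '[[0,0,0],[0,0,0],[0,0,0],[0,0,0],[0,0,0]]'

```text
clock: 4.25
tool_pos: [0.4816, -0.3114, 0.1076]
tcp_rot: [0.23, 0.973, -0.0, 0.0]
contact_force: [0.0, -0.9, 0.3]
gripper_width: 0.0002
finger_force: 0.0
```

Call:
jog_arm --claw '[0,0,0,0,0]' --offset '[[0,0,0],[0,0,0],[0,0,0],[0,0,0],[0,0,0]]' --rot '[[0,0,0],[0,0,0],[0,0,0],[0,0,0],[0,0,0]]'

```text
clock: 4.75
tool_pos: [0.4816, -0.3113, 0.1076]
tcp_rot: [0.23, 0.973, 0.0, -0.0]
contact_force: [0.2, 0.5, -0.4]
gripper_width: 0.0001
finger_force: 0.0
```

Call:
jog_arm --claw '[0,0,0,0,0]' --offset '[[0,0,0],[0,0,0],[0,0,0],[0,0,0],[0,0,0]]' --rot '[[0,0,0],[0,0,0],[0,0,0],[0,0,0],[0,0,0]]'

```text
clock: 5.25
tool_pos: [0.4816, -0.3113, 0.1076]
tcp_rot: [0.23, 0.973, 0.0, 0.0]
contact_force: [0.1, -0.4, 1.1]
gripper_width: 0.0001
finger_force: 0.0
```

Call:
jog_arm --claw '[0,0,0,0,0]' --offset '[[0,0,0],[0,0,0],[0,0,0],[0,0,0],[0,0,0]]' --rot '[[0,0,0],[0,0,0],[0,0,0],[0,0,0],[0,0,0]]'

```text
clock: 5.75
tool_pos: [0.4816, -0.3114, 0.1076]
tcp_rot: [0.23, 0.973, 0.0, 0.0]
contact_force: [-0.7, -0.2, -0.9]
gripper_width: 0.0005
finger_force: 0.0
```

Call:
jog_arm --claw '[0,0,0,0,0]' --offset '[[0,0,-0.03],[0,0,-0.06],[0,0,-0.09],[0,0,-0.12],[0,0,-0.14]]' --rot '[[0,0,0],[0,0,0],[0,0,0],[0,0,0],[0,0,0]]'

```text
clock: 6.25
tool_pos: [0.482, -0.3118, 0.2499]
tcp_rot: [0.23, 0.973, -0.0, 0.001]
contact_force: [0.6, -0.9, -0.9]
gripper_width: -0.0
finger_force: 0.0
```

Call:
jog_arm --claw '[0,0,0,0,0]' --offset '[[0.008,0.043,0],[0.016,0.086,0],[0.024,0.129,0],[0.032,0.172,0],[0.04,0.215,0]]' --rot '[[0,0,0],[0,0,0],[0,0,0],[0,0,0],[0,0,0]]'

```text
clock: 6.75
tool_pos: [0.5422, -0.0995, 0.2478]
tcp_rot: [0.23, 0.973, 0.0, 0.0]
contact_force: [0.8, -0.5, 1.0]
gripper_width: 0.0009
finger_force: 0.0
```

Call:
jog_arm --claw '[0,0,0,0,0]' --offset '[[0.008,0.043,0],[0.016,0.086,0],[0.024,0.129,0],[0.032,0.172,0],[0.04,0.21,0]]' --rot '[[0,0,0],[0,0,0],[0,0,0],[0,0,0],[0,0,0]]'

```text
clock: 7.25
tool_pos: [0.6004, 0.1069, 0.2476]
tcp_rot: [0.229, 0.973, 0.0, 0.0]
contact_force: [0.6, 0.4, -0.4]
gripper_width: 0.0003
finger_force: 0.0
```

Call:
jog_arm --claw '[0,0]' --offset '[[0,0,0],[0,0,0]]' --rot '[[0,0,0],[0,0,0]]'

```text
clock: 7.45
tool_pos: [0.6, 0.1053, 0.2472]
tcp_rot: [0.229, 0.973, -0.0, -0.0]
contact_force: [0.1, -0.5, 0.6]
gripper_width: 0.0005
finger_force: 0.0
```

Run:
```python
from h import *
s=sense();p,d=camera('wrist');P=camera_params('wrist');T=wristT(P,s)
print(s['tool_pos'])
cv2.imwrite('pics/w3.png',p[:,:,::-1]);np.savez('w3.npz',p=p,d=d,T=T)
```

```text
[0.59996336 0.10529212 0.24717606]
```

View pics/w3.png

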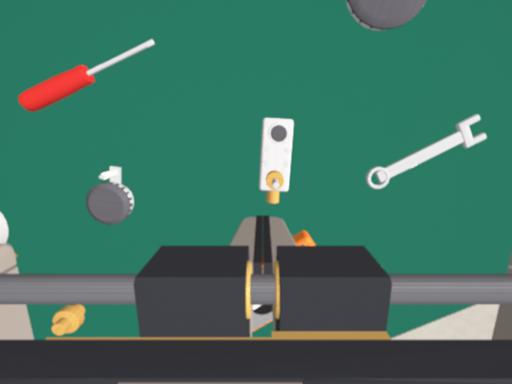

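The wrist view shows the valve: dark inlet pipe at (279,133), and the spindle on its brass collar with the tip at about (275,185). The small burner's electrode tip is at about (102,176).

Run:
```python
from h import *
s=sense();P=camera_params('wrist');T=np.load('w3.npz')['T'];p=np.load('w3.npz')['p']
g=p[165:205,255:300].astype(int);hs=cv2.cvtColor(p,cv2.COLOR_RGB2HSV)[165:205,255:300]
m=(hs[...,1]<60)&(hs[...,2]>60)
sub=m[8:27,12:28]; print('\n'.join(''.join('#' if x else '.' for x in r) for r in m))
for v in(183,186):print(onplane(P,T,275,v,.076))
pi=onplane(P,T,279,133,.06);print(pi);c=onplane(P,T,275,185,.076)
e=onplane(P,T,102,176,.046);print(c,'e',e,jog(s,[c[0],c[1],.121]))
```

```text
.....###############################.........
.....###############################.........
.....###############################.........
.....###############################.........
.....###############################.........
.....###############################.........
.....###########.......#############.........
.....##########..........###########.........
.....########.............##########.........
.....########..............########..........
.....#######................#######..........
....########................#######..........
....#######.................#######..........
....#######.................#######..........
....#######........####......######..........
....#######.......#####......######..........
....#######.......#####......######..........
....#######.......######.....######..........
....#######.......######....#######..........
....########......######....#######..........
....########......######....#######..........
....#########.....######...#######...........
....##########....######.#########...........
....###########.....###.##########........
[... 257 characters left out ...]
......................
.............................................
.............................................
.............................................
.............................................
.............................................
.............................................
.............................................
.............................................
.............................................
.............................................
[0.60863017 0.11790933 0.076     ]
[0.61187959 0.11633186 0.076     ]
[0.55969462 0.14769617 0.06      ]
[0.61079456 0.1168586  0.076     ] e [ 0.50780498 -0.07773788  0.046     ] [-0.00380218  0.0167451   0.12635192]
```

Call:
jog_arm --claw '[0,0,0,0,0]' --offset '[[-0.003,0.013,0.025],[-0.003,0.013,0.05],[-0.003,0.013,0.075],[-0.003,0.013,0.1],[-0.003,0.013,0.125]]' --rot '[[0,0,0],[0,0,0],[0,0,0],[0,0,0],[0,0,0]]'

```text
clock: 8.0
tool_pos: [0.6087, 0.1124, 0.1221]
tcp_rot: [0.231, 0.973, -0.0, 0.0]
contact_force: [0.8, 0.8, -0.8]
gripper_width: -0.0
finger_force: 0.0
```

Call:
jog_arm --claw '[0,0,0]' --offset '[[0,0,0],[0,0,0],[0,0,0]]' --rot '[[0,0,0],[0,0,0],[0,0,0]]'

```text
clock: 8.3
tool_pos: [0.6098, 0.114, 0.1243]
tcp_rot: [0.23, 0.973, 0.0, 0.001]
contact_force: [-0.0, 0.0, -0.7]
gripper_width: 0.0004
finger_force: 0.0
```

Run:
```python
from h import *
s=sense();p,d=camera('wrist');print(s['tool_pos']);a=p[90:282,134:390,::-1]
b,_=camera('scene');b=b[100:250,250:450,::-1]
cv2.imwrite('pics/w4.png',np.hstack([cv2.resize(a,(400,300)),cv2.resize(b,(400,300))]))
```

```text
[0.60978678 0.11404569 0.12431642]
```

View pics/w4.png

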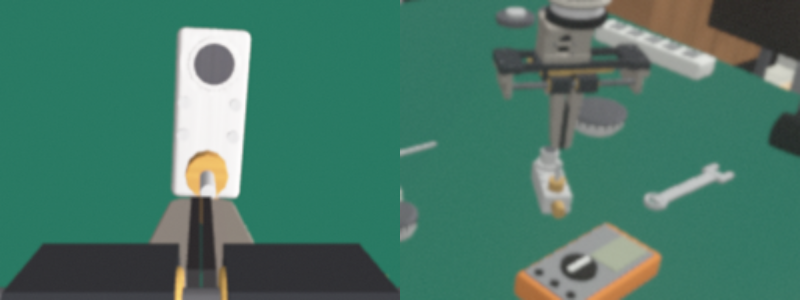

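The left half shows the spindle rising from its collar at (207,172), with its tip just at the fingertips near (208,195). That is full-frame (267,215), and a point straight below the TCP projects to (261,215), so it is under 5 mm off. The scene view shows the gap. Nudging slightly, then holding.

Call:
jog_arm --claw '[0,0,0,0,0]' --offset '[[0,0.003,0],[0,0.003,0],[0,0.003,0],[0,0.003,0],[0,0.003,0]]' --rot '[[0,0,0],[0,0,0],[0,0,0],[0,0,0],[0,0,0]]'

```text
clock: 8.9
tool_pos: [0.61, 0.1175, 0.1226]
tcp_rot: [0.23, 0.973, -0.0, -0.0]
contact_force: [-0.7, 0.3, 0.6]
gripper_width: 0.0002
finger_force: 0.0
```

Call:
jog_arm --claw '[0,0,0,0,0]' --offset '[[0,0,0],[0,0,0],[0,0,0],[0,0,0],[0,0,0]]' --rot '[[0,0,0],[0,0,0],[0,0,0],[0,0,0],[0,0,0]]'

```text
clock: 9.4
tool_pos: [0.61, 0.1175, 0.1226]
tcp_rot: [0.23, 0.973, 0.0, 0.0]
contact_force: [0.7, 0.4, 0.2]
gripper_width: 0.0002
finger_force: 0.0
```

Call:
jog_arm --claw '[0,0,0,0,0]' --offset '[[0,0,0],[0,0,0],[0,0,0],[0,0,0],[0,0,0]]' --rot '[[0,0,0],[0,0,0],[0,0,0],[0,0,0],[0,0,0]]'

```text
clock: 9.9
tool_pos: [0.61, 0.1175, 0.1226]
tcp_rot: [0.23, 0.973, 0.0, -0.0]
contact_force: [-1.3, -0.4, 0.3]
gripper_width: 0.0006
finger_force: 0.0
```

Call:
jog_arm --claw '[0,0,0,0,0]' --offset '[[0,0,0],[0,0,0],[0,0,0],[0,0,0],[0,0,0]]' --rot '[[0,0,0],[0,0,0],[0,0,0],[0,0,0],[0,0,0]]'

```text
clock: 10.4
tool_pos: [0.6101, 0.1175, 0.1226]
tcp_rot: [0.23, 0.973, 0.0, 0.0]
contact_force: [-1.0, -0.2, 0.4]
gripper_width: 0.0003
finger_force: 0.0
```

Call:
jog_arm --claw '[0,0,0,0,0]' --offset '[[0,0,0],[0,0,0],[0,0,0],[0,0,0],[0,0,0]]' --rot '[[0,0,0],[0,0,0],[0,0,0],[0,0,0],[0,0,0]]'

```text
clock: 10.9
tool_pos: [0.61, 0.1175, 0.1226]
tcp_rot: [0.23, 0.973, 0.0, 0.0]
contact_force: [0.7, 0.4, -0.1]
gripper_width: 0.0007
finger_force: 0.0
```

Call:
jog_arm --claw '[0,0,0,0,0]' --offset '[[0,0,-0.03],[0,0,-0.06],[0,0,-0.09],[0,0,-0.12],[0,0,-0.12]]' --rot '[[0,0,0],[0,0,0],[0,0,0],[0,0,0],[0,0,0]]'

```text
clock: 11.4
tool_pos: [0.6125, 0.1178, 0.2473]
tcp_rot: [0.23, 0.973, 0.002, 0.004]
contact_force: [-0.1, 1.7, 0.3]
gripper_width: 0.0004
finger_force: 0.0
```

Call:
jog_arm --claw '[0,0,0,0,0]' --offset '[[0.001,-0.045,0],[0.002,-0.09,0],[0.003,-0.135,0],[0.004,-0.18,0],[0.005,-0.224,0]]' --rot '[[0,0,0],[0,0,0],[0,0,0],[0,0,0],[0,0,0]]'

```text
clock: 11.9
tool_pos: [0.5039, -0.0821, 0.242]
tcp_rot: [0.23, 0.973, -0.0, -0.0]
contact_force: [1.0, -0.1, 0.4]
gripper_width: 0.0006
finger_force: 0.0
```

Call:
jog_arm --claw '[0,0,0,0,0]' --offset '[[0,0,0],[0,0,0],[0,0,0],[0,0,0],[0,0,0]]' --rot '[[0,0,0],[0,0,0],[0,0,0],[0,0,0],[0,0,0]]'

```text
clock: 12.4
tool_pos: [0.5057, -0.0795, 0.2423]
tcp_rot: [0.229, 0.973, -0.0, -0.0]
contact_force: [0.8, 0.5, -0.6]
gripper_width: 0.0004
finger_force: 0.0
```

Run:
```python
from h import *
s=sense();p,d=camera('wrist');P=camera_params('wrist');T=wristT(P,s)
print(s['tool_pos'])
cv2.imwrite('pics/w5.png',cv2.resize(p[100:250,160:360,::-1],(800,600)));np.savez('w5.npz',p=p,d=d,T=T)
```

```text
[ 0.50569826 -0.07945913  0.24229211]
```

View pics/w5.png

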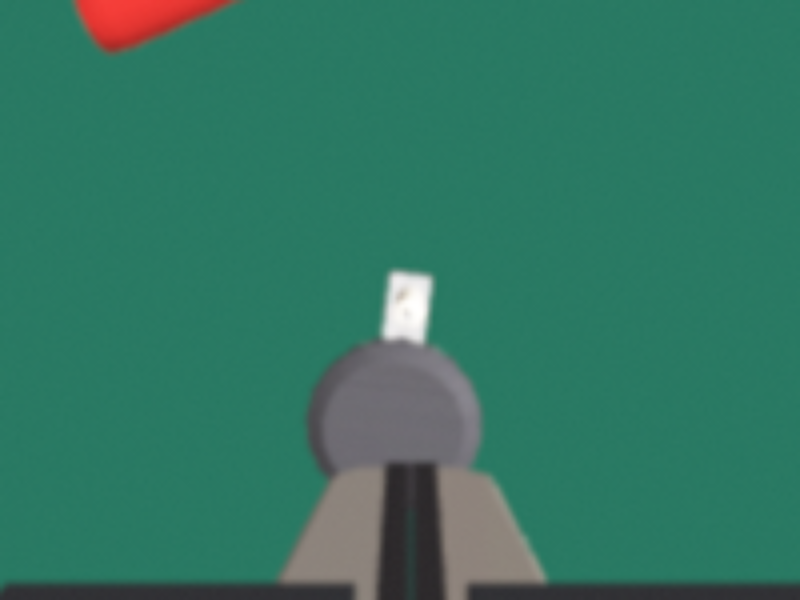

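The electrode tip shows at crop (406,312), full-frame (261.5,178), with the 60 mm cap below it. It is the small burner: the screwdriver handle is nearby at top left.

Run:
```python
from h import *
s=sense();P=camera_params('wrist');T=np.load('w5.npz')['T']
e=onplane(P,T,261.5,178,.046);print(e,jog(s,[e[0],e[1],.046+.047]))
```

```text
[ 0.50617029 -0.08049045  0.046     ] [-0.0008632  -0.00045091  0.14935016]
```

Call:
jog_arm --claw '[0,0,0,0,0]' --offset '[[0,0,0.03],[0,0,0.06],[0,0,0.09],[0,0,0.12],[0,0,0.147]]' --rot '[[0,0,0],[0,0,0],[0,0,0],[0,0,0],[0,0,0]]'

```text
clock: 12.95
tool_pos: [0.5053, -0.08, 0.0941]
tcp_rot: [0.229, 0.973, -0.0, -0.0]
contact_force: [-0.2, -0.1, 1.0]
gripper_width: 0.0003
finger_force: 0.0
```

Call:
jog_arm --claw '[0,0,0,0,0]' --offset '[[0,0,0],[0,0,0],[0,0,0],[0,0,0],[0,0,0]]' --rot '[[0,0,0],[0,0,0],[0,0,0],[0,0,0],[0,0,0]]'

```text
clock: 13.45
tool_pos: [0.5061, -0.0806, 0.0967]
tcp_rot: [0.23, 0.973, 0.0, 0.001]
contact_force: [0.0, 0.2, -0.2]
gripper_width: 0.0005
finger_force: 0.0
```

Run:
```python
from h import *
s=sense();p,d=camera('wrist');print(s['tool_pos']);a=p[90:282,134:390,::-1]
b,_=camera('scene');b=b[120:270,150:350,::-1]
cv2.imwrite('pics/w6.png',np.hstack([cv2.resize(a,(400,300)),cv2.resize(b,(400,300))]))
```

```text
[ 0.50609191 -0.08055794  0.09673731]
```

View pics/w6.png

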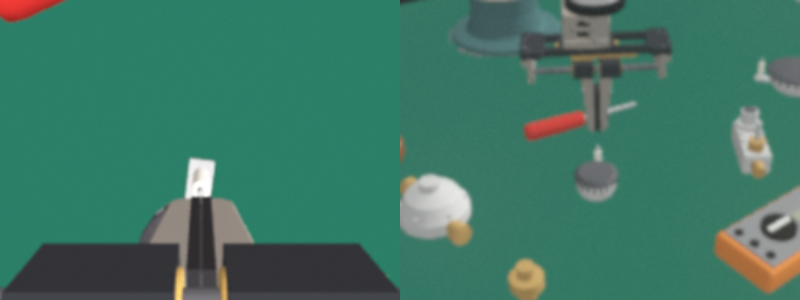

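The electrode sits right at the fingertips at left (200,188), and the scene view shows them hovering above it with a gap at (598,140). Now holding, then handing in.

Call:
jog_arm --claw '[0,0,0,0,0]' --offset '[[0,0,0],[0,0,0],[0,0,0],[0,0,0],[0,0,0]]' --rot '[[0,0,0],[0,0,0],[0,0,0],[0,0,0],[0,0,0]]'

```text
clock: 14.05
tool_pos: [0.5053, -0.0806, 0.0955]
tcp_rot: [0.23, 0.973, -0.0, -0.0]
contact_force: [0.1, 0.4, 0.0]
gripper_width: 0.0007
finger_force: 0.0
```

Call:
jog_arm --claw '[0,0,0,0,0]' --offset '[[0,0,0],[0,0,0],[0,0,0],[0,0,0],[0,0,0]]' --rot '[[0,0,0],[0,0,0],[0,0,0],[0,0,0],[0,0,0]]'

```text
clock: 14.55
tool_pos: [0.5053, -0.0806, 0.0956]
tcp_rot: [0.23, 0.973, 0.0, 0.0]
contact_force: [-0.1, -0.6, -0.6]
gripper_width: 0.0006
finger_force: 0.0
```

Call:
jog_arm --claw '[0,0,0,0,0]' --offset '[[0,0,0],[0,0,0],[0,0,0],[0,0,0],[0,0,0]]' --rot '[[0,0,0],[0,0,0],[0,0,0],[0,0,0],[0,0,0]]'

```text
clock: 15.05
tool_pos: [0.5053, -0.0806, 0.0956]
tcp_rot: [0.23, 0.973, 0.0, 0.0]
contact_force: [0.7, -0.6, 0.4]
gripper_width: 0.0002
finger_force: 0.0
```

Call:
jog_arm --claw '[0,0,0,0,0]' --offset '[[0,0,0],[0,0,0],[0,0,0],[0,0,0],[0,0,0]]' --rot '[[0,0,0],[0,0,0],[0,0,0],[0,0,0],[0,0,0]]'

```text
clock: 15.55
tool_pos: [0.5053, -0.0806, 0.0956]
tcp_rot: [0.23, 0.973, 0.0, 0.0]
contact_force: [-0.4, -0.6, 0.5]
gripper_width: 0.0006
finger_force: 0.0
```

Call:
jog_arm --claw '[0,0,0,0,0]' --offset '[[0,0,0],[0,0,0],[0,0,0],[0,0,0],[0,0,0]]' --rot '[[0,0,0],[0,0,0],[0,0,0],[0,0,0],[0,0,0]]'

```text
clock: 16.05
tool_pos: [0.5053, -0.0806, 0.0956]
tcp_rot: [0.23, 0.973, 0.0, 0.0]
contact_force: [0.5, -0.3, -0.4]
gripper_width: 0.0002
finger_force: 0.0
```

```bash
python3 -c "
from plant import *
print(sense()['tool_pos']);print(job_done())"
```

```text
[ 0.505338   -0.08058842  0.09558884]
the job is handed in; nothing more can be done
None
```

I pointed at the regulator cap, the valve spindle and the small burner's electrode in that order, holding still about 2 s over each with no sign of contact, and handed the job in at about 16 s still over that electrode; no verdict was returned.

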